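Take the wide battery pack off the charger

TASK

The wide battery pack on the charging station is full: slide it out through the open front of the station, since the hood over its rear end keeps it from being lifted, and set it in the empty shallow tray. It should lie flat on the tray's floor, same side up as before, set down rather than dropped. Leave the slim pack where it is on the charger.

Things in the scene. Friction and masses are not known exactly. Their poses are not given: they have to be found in the camera images.
- charger: Grey charging station, fixed, 140 (x) x 242 (y) x 66 mm high. Origin: centre of underside. A 10 mm base plate carries both packs. Over own x 0 to +70 a hood, top at 66, with two bays at own y +65 and -65, open only to -x: 52 wide, 48 high (10 to 58), 60 deep. One pack in each bay, which in which varies. Pull a pack along own -x: it is clear of the hood after 40 to 47 mm.
- wide_pack_center (a point): Wide battery pack, black, loose, 0.3 to 0.55 kg: block 62 long (own x) x 56 wide x 56 mm high; on its +x face a shoe 50 long, 36 wide, 6 to 40 above the underside, held under the hood. Point: block's centre, 28 above underside; z up. It stands on the base plate, point about 37 before the bay's mouth, yaw within 3 deg of the charger's; both sides free for fingers, top level with the hood.
- slim_pack_center (a point): The other pack, which stays on the charger: same material, length and shoe, but its block is only 34 wide and 42 mm high. This point is the centre of its block, 21 mm above its underside; axes as for the wide pack.
- tray: Empty shallow open tray of blue plastic, fixed to the bench, outside 190 (x) x 140 (y) x 18 mm high, walls and floor 5 thick (inside 180 x 130). Origin at the centre of its underside, z up. The taller blue bin holding screws is not it.
Things that resemble listed ones, but are neither listed nor needed, are in the scene too. What is shaped like the part that bears wide_pack_center but red is not meant.

How it is judged (in metres and radians):
On the way:
1. the wide pack has been drawn out of its bay through the open front (x of wide_pack_center in the frame of charger below -0.083 m), for 0.1 s.
At the end, for the whole second after the job is handed in: The wide pack lies at rest inside the tray, right way up within 8 degrees, its underside on the tray's floor (centre 28 to 38 mm above the bench), at any place and heading inside the tray; the slim pack is within 20 mm of where it started (x of wide_pack_center in the frame of tray between -0.085 and 0.085 m and y of wide_pack_center in the frame of tray between -0.06 and 0.06 m and z of wide_pack_center in the frame of tray between 0.028 and 0.038 m and angle between wide_pack_center's own z axis and vertical below 0.14 rad and linear speed of wide_pack below 0.02 m/s and distance of slim_pack_center from where it was at the start of the episode below 0.02 m); the robot touches nothing.
It fails at once if the slim pack is shifted by more than 20 mm (distance of slim_pack_center from where it was at the start of the episode above 0.02 m).
It fails at once if the wide pack is dropped (falls freely by more than about 30 mm) (linear speed of wide_pack above 0.77 m/s and contact force between wide_pack and the fingers below 0.1 N).
It also fails if it takes over 38 s, if anything falls off the work surface, if the arm or the gripper's body presses on something with over 40 N, if the wrist force passes 120 N, or if a joint passes its speed limit or range.

ROBOT

A 7-joint arm with a two-finger parallel gripper is mounted at the origin on the work surface. World frame = base frame: x ahead of the robot, y to its left, z up, the work surface at z = 0. Lengths are in m, angles in degrees, forces in N, time in s.
With the tool pointing down it reaches from about 0.425 to 0.875 m from the base axis. Payload 4.7 kg.
Tool frame: the origin (TCP) lies midway between the tips of the shut fingers; the grasp point (between the pads) lies env.grip_point_offset behind it (env.grip_point_offset is the distance from the TCP to the grasp point, in m); z points along the fingers, y is the line along which they close (so a half turn about z gives the same grasp; the last joint's range is limited). The gripper opens to 87 mm and grips with 3 to 60 N. Pads are 19 mm wide; open, the fingers measure 117 mm over their backs; the gripper's body (75 mm by 190 mm) begins 51 mm behind the grasp point.
Start: joints at [-63.077, 18.392, -4.016, 83.108, 1.295, 78.541, -3.26], TCP at [0.286, 0.584, 0.223] pointing down, gripper open.
Joint ranges: [-163.93, 163.93], [-17.29, 119.83], [-79.2, 71.16], [3.27, 140.29], [-89.18, 269.18], [5.43, 117.66], [-154.24, 154.24]. Speed limits (degrees/s): [147.25, 147.25, 180, 180, 180, 180, 180].

INTERFACE

Orientations are given as [roll, pitch, yaw] about the fixed x, y, z axes, in that order (R = Rz(yaw) Ry(pitch) Rx(roll)).
In Python, from cell import env gives the robot as it stands.
- The arm moves only by the shell command python3 -m creep 'ROWS' [FORCE]. ROWS is a JSON object of lists of equal length, an entry for each row: "translation": the shift along the tool's x, y, z in units of 0.08 m (1.0 is 0.08 m), a list of three; "turn": the turn, a rotation vector about the tool's x, y, z in units of 180 degrees (1.0 is 180 degrees), a list of three; "grip": the opening, from 0 (shut) to 1 (fully open). In form: {"translation": [[x, y, z], ...], "turn": [[ax, ay, az], ...], "grip": [grip, ...]}. A call has 1 to 5 rows; each row shifts and turns the commanded pose from where the row before left it, along the tool's axes as they then stand; what a row does not reach is not made up. A row lasts 1/8 s, in which the tool goes at most 62.5 mm and 10.7 degrees, less where a joint would pass 70% of its speed; a pose out of reach is approached as far as the arm can. A call with a number of a shift or a turn outside -1 to 1 is refused whole. A call with a gripper value outside its range is refused whole. The fingers move at their own pace and stop on an object; FORCE is the grip in N (left out, the last holds). Time passes only in rows, so rows that do not move let the fingers close. It gives the time, the measured TCP pose, the force, the opening and the grip force at its end, in the units of the state.
- env.get_obs(): the state, without advancing time (a new reading comes with each control period).
- env.read_camera(name): name is "scene" or "top" or "wrist"; returns a dict with "frame" (420x560x3 uint8, red, green, blue), "z_map" (420x560 float32, m along the optical axis (not along the pixel's ray), 0 where there is no reading), "K" (3x3 intrinsics, pixels), "rvec" (rotation vector, rad) and "tvec" (3), from world to camera coordinates, as OpenCV has them. Camera axes: x right, y down, z forward; pixel columns grow to the right and rows downward; lengths in m; the calibration is good to about 2 mm. A picture is of the moment at which its call begins.
- env.sign_off(): hands the job in; it is judged then, once.
The state is a dict: "time_s": time; "qpos": joint angles; "joint_velocities": joint speeds; "effort": joint torques, N m; "tool_pos": TCP position; "tool_rot": TCP orientation; "force": force on the tool from outside, world axes, zero at the start; "wrist_torque": the same for the moment, N m; "grip_width": finger opening in m; "grasp_force": force on a finger pad.
Only numpy, scipy, OpenCV 4.12 (cv2) and the standard library are available. Lean on these libraries where they do the work, as an engineer would, in place of code of your own. Each camera call takes 0.05 s, during which the arm holds its last target. There are 200 camera calls.

## Working session

There is one attempt and no reset: what is moved stays moved. The work goes in short steps, Python scripts to look and compute and a shell command to move; the robot and the scene stay as the last step left them, time stands still between calls to the robot, and variables do not carry over. Pictures are saved under pics/ and viewed, at most 10 in all, crops included, and the job is handed in when it is done.

```bash
mkdir -p pics; cat > h.py <<'E'
import numpy as np, cv2
from cell import env
def shot(cam,name):
    d=env.read_camera(cam); cv2.imwrite(f'pics/{name}.png',d['frame'][:,:,::-1]); np.savez(f'pics/{name}.npz',**d); return d
def cloud(d):
    z=d['z_map'];K=d['K'];v,u=np.mgrid[:z.shape[0],:z.shape[1]]
    p=np.stack([(u-K[0,2])/K[0,0]*z,(v-K[1,2])/K[1,1]*z,z],-1)
    R=cv2.Rodrigues(np.array(d['rvec'],float))[0]
    w=(p-np.array(d['tvec']).ravel())@R
    w[z==0]=np.nan
    return w
E
python3 - <<'E'
from h import *
a=shot('scene','s');b=shot('top','t')
o=env.get_obs();print(o, env.grip_point_offset)
E
```

```text
{'time_s': 0.1, 'qpos': array([-63.07831488,  18.43671891,  -4.01626726,  83.16621159,
         1.29413316,  78.54000742,  -3.26101995]), 'joint_velocities': array([-0.05423283, -0.11551798, -0.04695605, -0.18320725, -0.03182962,
       -0.0841746 , -0.01926893]), 'effort': array([-7.35204285e-04, -4.92570984e+01, -4.06173728e-01, -3.13397884e+01,
       -6.40886463e-02,  3.94671725e-02,  6.24841073e-05]), 'tool_pos': array([0.28592277, 0.58320469, 0.22156426]), 'tool_rot': array([-1.79902245e+02,  4.21844328e-03,  1.53887381e+02]), 'force': array([-0.34806983, -0.35332999,  0.31844199]), 'wrist_torque': array([-0.05358212,  0.00785275, -0.00586076]), 'grasp_force': 0.0, 'grip_width': 0.08711292473765488} 0.0187
```

View pics/t.png

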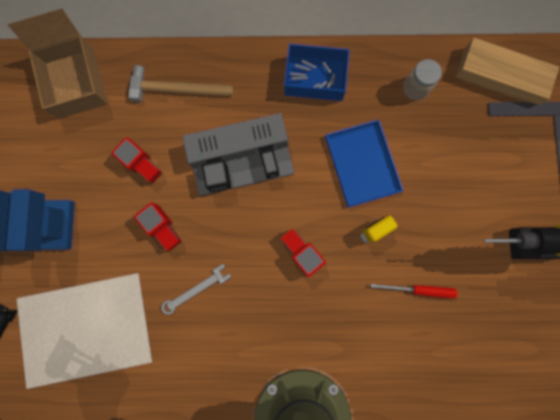

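View pics/s.png

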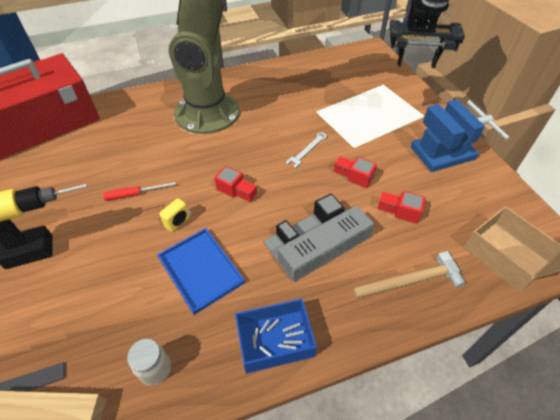

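Top view: the charger is at about (238,155), with a wide black pack at (215,175) and a slim black pack at (270,162). The shallow blue tray is at (363,163). The blue bin with screws (317,72) is taller and not the tray. The red packs at (135,158), (157,226) and (304,253) are decoys by colour. The target is the black pack at (215,175), the wider and higher of the two on the charger. I'll confirm that with a crop and measure.

```bash
python3 - <<'E'
from h import *
d=dict(np.load('pics/t.npz'));w=cloud(d)
cv2.imwrite('pics/c.png',cv2.resize(d['frame'][100:220,170:420,::-1],None,fx=3.2,fy=3.2,interpolation=cv2.INTER_CUBIC))
for n,(u,v) in dict(wide=(215,173),slim=(270,160),hood=(240,138),base=(245,175),tray=(363,163)).items(): print(n,w[v,u].round(4))
def rect(n,m):
    m=m.astype(np.uint8); k,l,st,_=cv2.connectedComponentsWithStats(m)
    i=1+np.argmax(st[1:,4]); p=w[l==i][:,:2]; r=cv2.minAreaRect(p.astype(np.float32)*1000); print(n,len(p),r)
x,y,z=w[...,0],w[...,1],w[...,2]
U=np.arange(560)[None]; V=np.arange(420)[:,None]
box=lambda a,b,c,e:(U>a)&(U<b)&(V>c)&(V<e)
rect('charger',box(175,300,105,202)&(z>.004)&(z<.08))
rect('tray',box(315,410,110,215)&(z>.012)&(z<.03))
f=d['frame'].astype(int).sum(-1)
rect('wide',box(198,232,160,192)&(z>.058)&(z<.075))
rect('hood',box(175,300,105,202)&(z>.058)&(z<.075))
rect('slim',box(255,285,140,185)&(z>.043)&(z<.058))
E
```

```text
wide [0.5654 0.1998 0.0687]
slim [0.5992 0.072  0.0543]
hood [0.6494 0.1423 0.0687]
base [0.5726 0.1358 0.0109]
tray [ 0.6027 -0.1584  0.0038]
charger 6274 ((630.9547119140625, 158.4858856201172), (174.9069061279297, 268.8167724609375), 12.27334213256836)
tray 639 ((602.6422119140625, -155.8556365966797), (189.9783477783203, 141.16204833984375), 16.129480361938477)
wide 621 ((565.09375, 202.29383850097656), (61.99362564086914, 56.311012268066406), 11.20787525177002)
hood 2946 ((652.5291748046875, 156.92428588867188), (72.075439453125, 242.04542541503906), 13.101874351501465)
slim 439 ((600.90234375, 77.56241607666016), (73.39533233642578, 39.628944396972656), 12.812259674072266)
```

View pics/c.png

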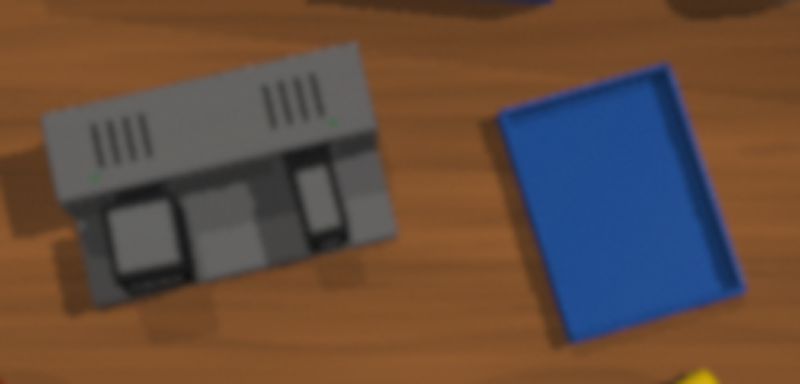

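The crop confirms it. The wide pack, black with a grey cap, is at crop (148,238). The slim pack is at (320,205), and the empty tray is at about (620,205). Wide pack centre is about (0.565, 0.202), yaw about 11–13°. Tray centre is (0.603, -0.156), yaw 16°. Next I turn the tool and travel to above the pack.

```bash
cat > to.py <<'E'
# tool-frame shift (units of .08 m) and z turn (units of 180 deg) to target x y z yaw
import sys; from h import *; from scipy.spatial.transform import Rotation as Ro
x,y,z,yaw=map(float,sys.argv[1:]); o=env.get_obs()
R=Ro.from_euler('xyz',o['tool_rot'],degrees=True); T=Ro.from_euler('xyz',[180,0,yaw],degrees=True)
print('shift',(R.inv().apply(np.array([x,y,z])-o['tool_pos'])/.08).round(3),'turn',((R.inv()*T).as_rotvec()/np.pi).round(4), 'at',o['time_s'],o['tool_pos'].round(4),o['tool_rot'].round(2),o['qpos'].round(0))
E
python3 -m creep '{"translation":[[0,0,0.25],[0,0,0.25],[0,0,0.25],[0,0,0.25],[0,0,0]],"turn":[[0,0,-0.052],[0,0,-0.052],[0,0,-0.052],[0,0,-0.052],[0,0,0]],"grip":[1,1,1,1,1]}'
python3 -m creep '{"translation":[[-0.25,-0.535,0],[-0.25,-0.535,0],[-0.25,-0.535,0],[-0.25,-0.535,0],[-0.25,-0.535,0]],"turn":[[0,0,0],[0,0,0],[0,0,0],[0,0,0],[0,0,0]],"grip":[1,1,1,1,1]}'
python3 to.py 0.565 0.202 0.14 192
```

```text
time_s: 0.72
tool_pos: [0.2855, 0.582, 0.1401]
tool_rot: [-179.8, -0.2, -168.8]
force: [-0.1, -0.7, -0.5]
grip_width: 0.0869
grasp_force: 0.0
time_s: 1.35
tool_pos: [0.4274, 0.3926, 0.1439]
tool_rot: [179.9, 0.1, -168.9]
force: [0.2, -0.1, -0.5]
grip_width: 0.087
grasp_force: 0.0
shift [-1.227 -2.67   0.048] turn [ 0.0004  0.0005 -0.0049] at 1.35 [0.4274 0.3926 0.1439] [ 1.7993e+02  9.0000e-02 -1.6887e+02] [-43.  13.  -3.  99.   1.  68.  55.]
```

```bash

python3 -m creep '{"translation":[[-0.3,-0.66,0],[-0.3,-0.66,0],[-0.3,-0.66,0],[-0.3,-0.66,0],[0,0,0]],"turn":[[0,0,0],[0,0,0],[0,0,0],[0,0,0],[0,0,0]],"grip":[1,1,1,1,1]}'
python3 to.py 0.565 0.202 0.14 192
python3 - <<'E'
from h import *
d=shot('wrist','w1');w=cloud(d)
z=w[...,2];f=d['frame'].astype(int)
m=((z>.06)&(z<.072)).astype(np.uint8)
k,l,st,c=cv2.connectedComponentsWithStats(m)
for i in range(1,k):
    if st[i,4]>300: print(st[i],cv2.minAreaRect((w[l==i][:,:2]*1000).astype(np.float32)))
E
```

```text
time_s: 1.98
tool_pos: [0.5655, 0.1987, 0.1438]
tool_rot: [-179.8, 0.2, -169.4]
force: [-0.8, 0.5, 0.7]
grip_width: 0.0869
grasp_force: 0.0
shift [-0.001  0.042  0.047] turn [-0.0009  0.0008 -0.008 ] at 1.975 [0.5655 0.1987 0.1438] [-1.7984e+02  1.5000e-01 -1.6943e+02] [-27.  15.   6.  97.  -1.  68.  80.]
[ 250  172   66   70 4384] ((562.4921264648438, 201.86276245117188), (61.769046783447266, 55.903282165527344), 11.44392204284668)
[ 202  246  146   37 4714] ((617.8189697265625, 204.55813598632812), (35.353294372558594, 134.60353088378906), 10.710933685302734)
[ 86 253  94  30 928] ((645.8634033203125, 77.57539367675781), (27.350236892700195, 87.21072387695312), 13.255885124206543)
[186 310 160   9 984] ((670.8541259765625, 205.11538696289062), (11.546059608459473, 154.7608642578125), 11.124565124511719)
```

View pics/w1.png

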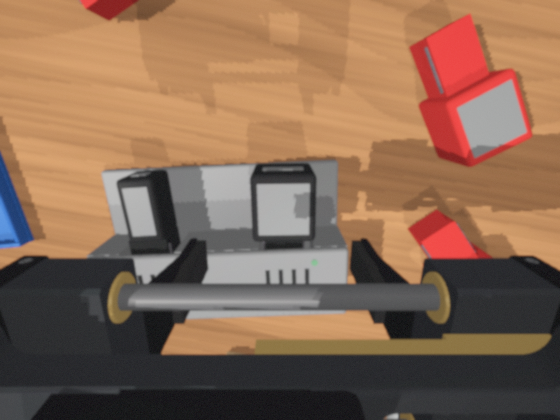

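The wide pack top is at wrist pixels (283,205). Depth puts it at (0.563, 0.202), yaw 11.4°, and it sits between the fingers. I go down and grip.

```bash

python3 -m creep '{"translation":[[0.03,0.04,0],[0,0,0.36],[0,0,0.36],[0,0,0.36],[0,0,0.36]],"turn":[[0,0,-0.005],[0,0,0],[0,0,0],[0,0,0],[0,0,0]],"grip":[1,1,1,1,1]}'
python3 to.py 0.5635 0.202 0.029 191.4
python3 -m creep '{"translation":[[0,0,0],[0,0,0],[0,0,0],[0,0,0],[0,0,0]],"turn":[[0,0,0],[0,0,0],[0,0,0],[0,0,0],[0,0,0]],"grip":[0.6,0.6,0.5,0.4,0.3]}' 45
python3 -m creep '{"translation":[[0,0,0],[0,0,0],[0,0,0],[0,0,0]],"turn":[[0,0,0],[0,0,0],[0,0,0],[0,0,0]],"grip":[0.3,0.3,0.3,0.3]}' 45
python3 to.py 0.4925 0.186 0.03 191.4
```

```text
time_s: 2.65
tool_pos: [0.5577, 0.2107, 0.0269]
tool_rot: [179.9, 0.0, -167.6]
force: [1.3, 1.3, -0.1]
grip_width: 0.087
grasp_force: 0.0
shift [-0.048 -0.122 -0.026] turn [0.0004 0.0001 0.0056] at 2.65 [0.5577 0.2107 0.0269] [ 1.7993e+02  2.0000e-02 -1.6759e+02] [-27.  21.   5. 103.  -2.  56.  81.]
time_s: 3.28
tool_pos: [0.5601, 0.2071, 0.0288]
tool_rot: [-180.0, 0.1, -167.8]
force: [0.5, -3.5, 5.5]
grip_width: 0.0559
grasp_force: 45.0
time_s: 3.78
tool_pos: [0.5601, 0.2071, 0.0288]
tool_rot: [-180.0, 0.1, -167.8]
force: [0.5, -3.2, 5.6]
grip_width: 0.0554
grasp_force: 45.0
shift [ 0.882 -0.079 -0.017] turn [-0.0002  0.0007  0.0043] at 3.775 [0.5601 0.2071 0.0288] [-1.7996e+02  1.2000e-01 -1.6782e+02] [-27.  21.   5. 103.  -2.  56.  81.]
```

```bash

python3 -m creep '{"translation":[[0.2,0,0],[0.2,0,0],[0.2,0,0],[0.2,0,0],[0.2,0,0]],"turn":[[0,0,0],[0,0,0],[0,0,0],[0,0,0],[0,0,0]],"grip":[0.3,0.3,0.3,0.3,0.3]}' 50
python3 -m creep '{"translation":[[0,0,0],[0,0,0]],"turn":[[0,0,0],[0,0,0]],"grip":[0.3,0.3]}'
python3 to.py 0.4925 0.186 0.03 191.4
python3 - <<'E'
from h import *
d=shot('top','t2');cv2.imwrite('pics/c2.png',cv2.resize(d['frame'][100:240,150:420,::-1],None,fx=2.9,fy=2.9,interpolation=cv2.INTER_CUBIC))
E
```

```text
time_s: 4.4
tool_pos: [0.4793, 0.1913, 0.027]
tool_rot: [180.0, -0.1, -167.8]
force: [-0.6, -0.0, -3.1]
grip_width: 0.0555
grasp_force: 50.0
time_s: 4.65
tool_pos: [0.4808, 0.1911, 0.0272]
tool_rot: [180.0, 0.0, -167.8]
force: [1.0, -0.4, -2.7]
grip_width: 0.0556
grasp_force: 50.0
shift [-0.129 -0.094 -0.035] turn [0.0001 0.0001 0.0046] at 4.65 [0.4808 0.1911 0.0272] [ 1.7999e+02  1.0000e-02 -1.6777e+02] [-29.  13.   4. 114.  -1.  53.  79.]
```

View pics/c2.png

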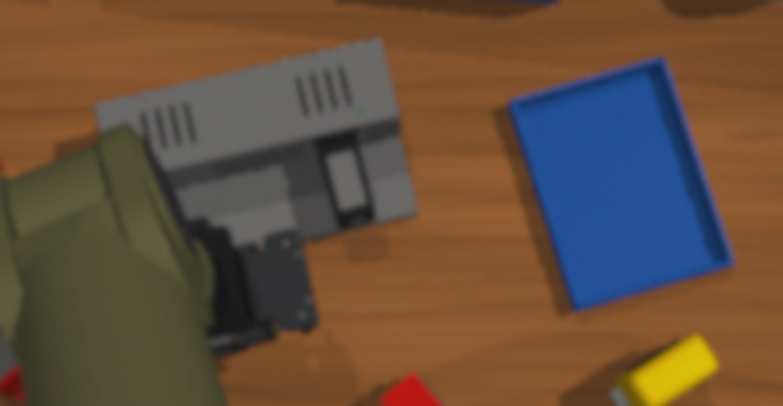

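The crop shows the gripper and pack drawn out in front of the bay, around (260,280). The slim pack is unmoved at (347,180). I lift it gently.

```bash

python3 -m creep '{"translation":[[0,0,-0.15],[0,0,-0.25],[0,0,-0.3],[0,0,-0.3],[0,0,-0.15]],"turn":[[0,0,0],[0,0,0],[0,0,0],[0,0,0],[0,0,0]],"grip":[0.3,0.3,0.3,0.3,0.3]}' 50
python3 -m creep '{"translation":[[0,0,0]],"turn":[[0,0,0]],"grip":[0.3]}'
python3 to.py 0.578 -0.163 0.115 194
```

```text
time_s: 5.32
tool_pos: [0.4819, 0.1914, 0.1215]
tool_rot: [180.0, 0.2, -167.8]
force: [0.5, -0.3, -4.1]
grip_width: 0.0557
grasp_force: 50.0
time_s: 5.45
tool_pos: [0.4815, 0.1913, 0.1204]
tool_rot: [180.0, 0.1, -167.8]
force: [0.9, 0.5, -3.9]
grip_width: 0.0557
grasp_force: 50.0
shift [-0.242 -4.583  0.066] turn [ 0.0002  0.0007 -0.0099] at 5.45 [0.4815 0.1913 0.1204] [ 1.7997e+02  1.3000e-01 -1.6778e+02] [-29.   7.   5. 109.  -1.  64.  78.]
```

```bash
python3 - <<'E'
from h import *
d=shot('wrist','w2')
E
```

```text
(no output)
```

View pics/w2.png

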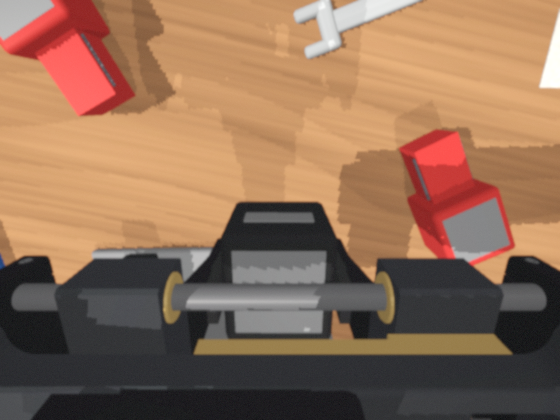

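The pack is held square in the fingers at (278,270). Force z of about -4 N matches its weight. I carry it to the tray.

```bash

python3 -m creep '{"translation":[[0,-0.25,0],[0,-0.45,0],[-0.03,-0.5,0],[-0.03,-0.5,0],[-0.03,-0.5,0]],"turn":[[0,0,0],[0,0,0],[0,0,0],[0,0,0],[0,0,0]],"grip":[0.3,0.3,0.3,0.3,0.3]}' 50
python3 -m creep '{"translation":[[-0.03,-0.5,0],[-0.03,-0.5,0],[-0.03,-0.5,0],[-0.03,-0.45,0],[-0.03,-0.25,0]],"turn":[[0,0,0],[0,0,-0.002],[0,0,-0.002],[0,0,-0.003],[0,0,-0.003]],"grip":[0.3,0.3,0.3,0.3,0.3]}'
python3 -m creep '{"translation":[[0,0,0],[0,0,0]],"turn":[[0,0,0],[0,0,0]],"grip":[0.3,0.3]}'
python3 to.py 0.578 -0.163 0.024 194
python3 - <<'E'
from h import *
d=shot('scene','s3');w=cloud(d)
cv2.imwrite('pics/c3.png',cv2.resize(d['frame'][150:340,120:370,::-1],None,fx=3,fy=3,interpolation=cv2.INTER_CUBIC))
E
```

```text
time_s: 6.12
tool_pos: [0.5243, 0.0192, 0.118]
tool_rot: [180.0, -0.1, -167.8]
force: [0.6, 0.4, -3.3]
grip_width: 0.0556
grasp_force: 50.0
time_s: 6.75
tool_pos: [0.5742, -0.1513, 0.1178]
tool_rot: [-180.0, -0.2, -166.1]
force: [-0.9, 0.1, -3.9]
grip_width: 0.0558
grasp_force: 50.0
time_s: 7.0
tool_pos: [0.5744, -0.1472, 0.1183]
tool_rot: [179.9, -0.1, -165.9]
force: [-0.4, 0.4, -3.8]
grip_width: 0.0556
grasp_force: 50.0
shift [ 0.002 -0.205  1.178] turn [ 0.0006 -0.0005  0.0004] at 7.0 [ 0.5744 -0.1472  0.1183] [ 1.7990e+02 -1.0000e-01 -1.6592e+02] [ -5.  16.  20.  99.  -6.  66. 121.]
```

View pics/c3.png

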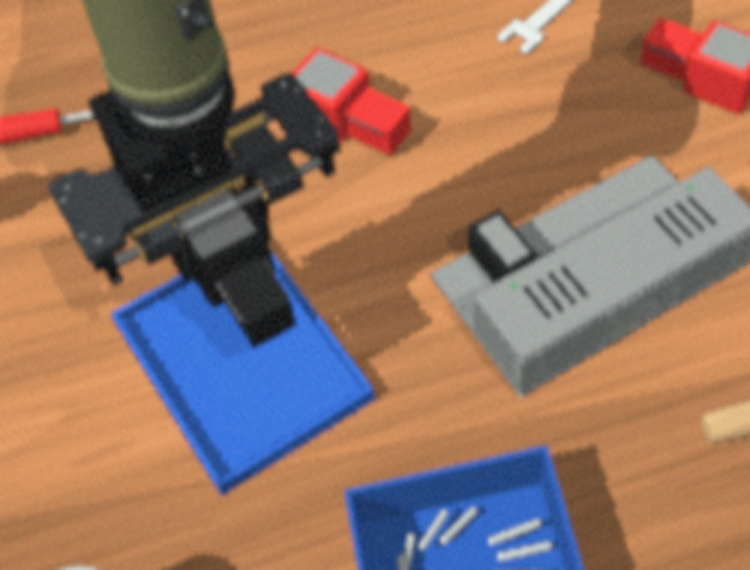

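The pack hangs upright over the near half of the tray, with the shoe pointing to the far side at crop (255,310). I shift 16 mm sideways and go down, slowly at the end.

```bash

python3 -m creep '{"translation":[[0,-0.2,0.15],[0,0,0.3],[0,0,0.3],[0,0,0.2],[0,0,0.1]],"turn":[[0,0,0],[0,0,0],[0,0,0],[0,0,0],[0,0,0]],"grip":[0.3,0.3,0.3,0.3,0.3]}' 50
python3 -m creep '{"translation":[[0,0,0],[0,0,0.03],[0,0,0.02],[0,0,0]],"turn":[[0,0,0],[0,0,0],[0,0,0],[0,0,0]],"grip":[0.3,0.3,0.3,0.3]}'
python3 to.py 0.578 -0.163 0.024 194
```

```text
time_s: 7.68
tool_pos: [0.5784, -0.1643, 0.034]
tool_rot: [180.0, -0.1, -166.0]
force: [0.2, -0.2, -3.4]
grip_width: 0.0557
grasp_force: 50.0
time_s: 8.18
tool_pos: [0.5791, -0.1642, 0.0316]
tool_rot: [-180.0, 0.0, -166.0]
force: [-0.4, -0.7, -3.6]
grip_width: 0.0558
grasp_force: 50.0
shift [0.01  0.018 0.095] turn [-0.      0.0002  0.0002] at 8.175 [ 0.5791 -0.1642  0.0316] [-1.7999e+02  3.0000e-02 -1.6597e+02] [ -3.  22.  19. 102.  -9.  57. 124.]
```

```bash

python3 -m creep '{"translation":[[0,0,0.025],[0,0,0.025],[0,0,0.02],[0,0,0]],"turn":[[0,0,0],[0,0,0],[0,0,0],[0,0,0]],"grip":[0.3,0.3,0.3,0.3]}'
python3 -m creep '{"translation":[[0,0,0.015],[0,0,0.015],[0,0,0]],"turn":[[0,0,0],[0,0,0],[0,0,0]],"grip":[0.3,0.3,0.3]}'
```

```text
time_s: 8.68
tool_pos: [0.5788, -0.1641, 0.0255]
tool_rot: [180.0, -0.0, -166.0]
force: [0.3, 0.8, -4.0]
grip_width: 0.056
grasp_force: 50.0
time_s: 9.05
tool_pos: [0.579, -0.1642, 0.0238]
tool_rot: [180.0, 0.0, -166.0]
force: [-1.8, 0.2, 0.9]
grip_width: 0.0556
grasp_force: 50.0
```

Force z has turned to about +1 N, so the pack is on the tray floor. I release and retreat straight up.

```bash

python3 -m creep '{"translation":[[0,0,0.01],[0,0,0],[0,0,0],[0,0,0],[0,0,0]],"turn":[[0,0,0],[0,0,0],[0,0,0],[0,0,0],[0,0,0]],"grip":[0.3,0.8,0.9,0.95,0.95]}' 10
python3 -m creep '{"translation":[[0,0,-0.15],[0,0,-0.35],[0,0,-0.5],[0,0,-0.5],[0,0,-0.2]],"turn":[[0,0,0],[0,0,0],[0,0,0],[0,0,0],[0,0,0]],"grip":[0.95,0.95,0.95,0.95,0.95]}'
python3 - <<'E'
from h import *
d=shot('scene','s4');w=cloud(d)
cv2.imwrite('pics/c4.png',cv2.resize(d['frame'][150:340,120:370,::-1],None,fx=3,fy=3,interpolation=cv2.INTER_CUBIC))
d=shot('wrist','w4');w=cloud(d);z=w[...,2]
m=((z>.052)&(z<.07)).astype(np.uint8)
k,l,st,c=cv2.connectedComponentsWithStats(m)
for i in range(1,k):
    if st[i,4]>300:
        p=w[l==i]; A=np.c_[p[:,:2],np.ones(len(p))]; s=np.linalg.lstsq(A,p[:,2],rcond=None)[0]
        print(st[i],cv2.minAreaRect((p[:,:2]*1000).astype(np.float32)),np.median(p[:,2]),s[:2])
E
```

```text
time_s: 9.68
tool_pos: [0.579, -0.1642, 0.0225]
tool_rot: [-180.0, 0.0, -166.0]
force: [-0.0, 0.6, -0.3]
grip_width: 0.0813
grasp_force: 0.0
time_s: 10.3
tool_pos: [0.5805, -0.1648, 0.1622]
tool_rot: [-179.9, 0.3, -166.0]
force: [0.8, 0.3, -0.1]
grip_width: 0.0823
grasp_force: 0.0
[ 254    0   92   61 4167] ((434.992431640625, -183.67367553710938), (37.550323486328125, 69.97549438476562), 31.908096313476562) 0.06533480786591012 [-0.11870947 -0.05228202]
[ 493    0   67   42 1908] ((378.81005859375, -12.605951309204102), (33.87786102294922, 45.07126235961914), 39.70111083984375) 0.056965636143808576 [-0.06037239  0.01349488]
[ 250  168   61   64 3753] ((579.708251953125, -163.7318878173828), (61.0707893371582, 56.019615173339844), 13.775986671447754) 0.062181013343443045 [0.02205034 0.00416798]
[486 238  36  22 497] ((575.0094604492188, 69.55288696289062), (23.739267349243164, 31.725666046142578), 11.335668563842773) 0.053148820003576715 [0.02927047 0.00808273]
```

View pics/c4.png

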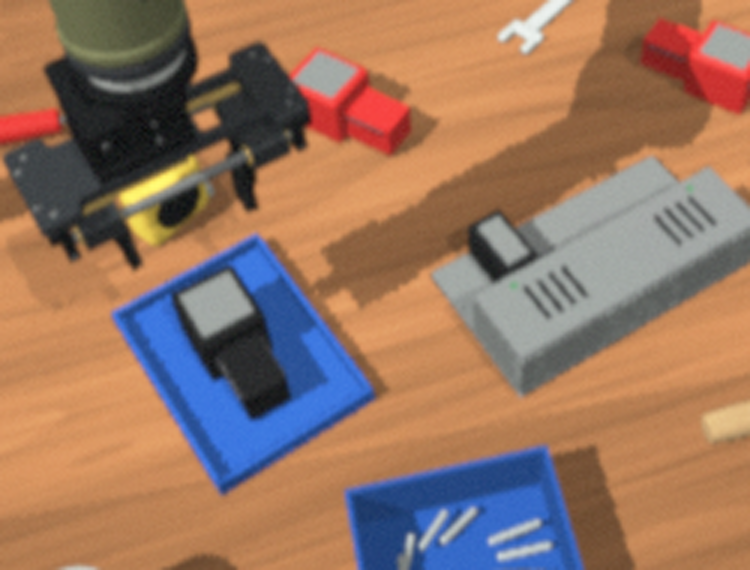

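The pack lies flat in the tray at crop (230,340). Its top is at z 0.062 with a tilt of about 1°, and its centre is roughly 24 mm from the tray's centre. The slim pack is in place at (500,243), and the gripper is clear. I hand the job in.

```bash
python3 -m creep '{"translation":[[0,0,0],[0,0,0]],"turn":[[0,0,0],[0,0,0]],"grip":[0.95,0.95]}'; python3 -c "
from cell import env
print(env.sign_off())"
```

```text
time_s: 10.65
tool_pos: [0.5779, -0.1638, 0.1567]
tool_rot: [179.9, -0.2, -166.0]
force: [0.2, -0.5, -0.3]
grip_width: 0.0822
grasp_force: 0.0
the job is handed in; nothing more can be done
None
```

The wide pack was slid out through the front of the charger and lies flat and upright on the tray's floor, the slim pack stayed on the charger, and I handed the job in at about 10.7 s; `sign_off` returned no verdict.

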